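# Clear the badge press and hold its cover plate over the screw holes

### The arm

A 7-joint arm with a two-finger parallel gripper is mounted at the origin on the work surface. World frame = base frame: x ahead of the robot, y to its left, z up, the work surface at z = 0. Lengths are in m, angles in degrees, forces in N, time in s.
With the tool pointing down it reaches from about 0.425 to 0.875 m from the base axis. Payload 4.7 kg.
Tool frame: the origin (TCP) lies at the very end of the fingers, on their centre line; the grasp point (between the pads) lies env.tcp_to_grasp behind it (env.tcp_to_grasp is the distance from the TCP to the grasp point, in m); z points along the fingers, x is the direction in which the jaws open and shut, and the axes are right-handed (so a half turn about z gives the same grasp; the last joint's range is limited). The gripper opens to 87 mm and grips with 3 to 60 N. Pads are 19 mm wide; open, the fingers measure 117 mm over their backs; the gripper's body (75 mm by 190 mm) begins 51 mm behind the grasp point.
Start: joints at [67.901, 18.392, -4.016, 83.108, 1.295, 78.541, -3.26], TCP at [0.253, -0.599, 0.223] pointing down, gripper open.
Joint ranges: [-163.93, 163.93], [-17.29, 119.83], [-79.2, 71.16], [3.27, 140.29], [-89.18, 269.18], [5.43, 117.66], [-154.24, 154.24]. Speed limits (degrees/s): [147.25, 147.25, 180, 180, 180, 180, 180].

### API

Orientations are given as [roll, pitch, yaw] about the fixed x, y, z axes, in that order (R = Rz(yaw) Ry(pitch) Rx(roll)).
In Python, from cell import env gives the robot as it stands. The module is installed in compiled form; this text tells all that it offers.
- The arm moves only by the tool send_rows, never from a script. Its argument "steps" is a list of rows, each a list of 3 entries, a list of its own where there are three numbers: the shift along the tool's x, y, z in m, then the turn, a rotation vector about the tool's x, y, z in rad, then the finger opening in m, from 0 to 0.087. A call has exactly 5 rows; each row is the pose to reach, as a shift and turn from the pose commanded when the call began, along the tool's axes at that moment; what a row does not reach only later rows make up. A row lasts 1/12 s, in which the tool goes at most 41.7 mm and 7.16 degrees, less where a joint would pass 70% of its speed; a pose out of reach is approached as far as the arm can. A call with a gripper value outside its range is refused whole. The fingers move at their own pace and stop on an object; "grip_force" is the grip in N (left out, the last holds). Time passes only in rows, so rows that repeat a pose let the fingers close, or fill a call up. It gives the time, the measured TCP pose, the force and the opening at its end, in the units of the state.
- env.get_obs(): the state, without advancing time (a new reading comes with each control period).
- env.read_camera(name): name is "scene" or "top"; returns a dict with "pixels" (420x560x3 uint8, red, green, blue), "fx", "fy", "cx", "cy" (pixels), "position" and "rotation" of the camera in the world. Camera axes: x right, y up, looking along -z (the intrinsics and any distortion apply to the point x, -y, -z); pixel columns grow to the right and rows downward; lengths in m; the calibration is good to about 2 mm. A picture is of the moment at which its call begins. There is no depth.
- env.sign_off(): hands the job in, once; it reports no verdict.
The state is a dict: "time_s": time; "qpos": joint angles; "joint_velocities": joint speeds; "effort": joint torques, N m; "tool_pos": TCP position; "tool_rot": TCP orientation; "force": force on the tool from outside, world axes, zero at the start; "wrist_torque": the same for the moment, N m; "grip_width": finger opening in m.
Only numpy, scipy, OpenCV 4.12 (cv2) and the standard library are available. Lean on these libraries where they do the work, as an engineer would, in place of code of your own. Each camera call takes 0.05 s, during which the arm holds its last target.

### The job

First lift the green pail out of the open badge press by its bail handle, hang it by the bail on both prongs of the blue hook stand and let go of it. Then pick up the aluminium cover plate by its black lug and hold it level, hovering about 15 mm above the press housing with its four holes lined up so that the threaded holes show through them, never letting the plate touch the press; finish while still holding it there, steady, for the screws to be put in. Leave the other things on the bench where they are.

Things in the scene. Friction and masses are not known exactly. Their poses are not given: they have to be found in the camera images.
- pail_bar (a point): Where to grasp the green pail: centre of the straight wooden bar of its rigid bail, 10 x 10 mm in section, 96 mm long along the pail's own y, 120 mm above the pail's underside. The window under the bar is 60 mm high down to the pail's rim and 86 mm wide between the steel uprights at the bar's ends. z is up; axes as the pail's.
- notch (a point): Hang point of the hook stand: midway between its two prongs, level with their upper side, 194 mm above the bench. Prongs 8 mm thick, at y = +28 and -28 mm of the stand, with upturned tips at x = -30 mm, 18 mm higher than this point. A bar along the stand's y goes over the tips towards +x, then down onto both prongs; hung, its centre is 5 mm above this point.
- plate_lug (a point): Where to grasp the cover plate: centre of its black lifting lug, an upright block 64 (plate's x) x 16 (plate's y) x 44 mm high in the middle of the plate. This point is 28 mm above the plate's underside and 22 mm above its upper face. z is up; axes as the plate's.
- press_mouth (a point): Centre of the open mouth of the grey press housing, at its rim, 40 mm above the bench. The housing is 160 (x) x 120 (y) mm outside with 5 mm walls and a boss with a threaded hole in each corner. Axes as the press's.
- hole0 (a point): centre of one of the four 12 mm holes in the cover plate, at its underside (+68, +48 mm of its centre along the plate's own x and y)
- hole1 (a point): centre of one of the four 12 mm holes in the cover plate, at its underside (-68, +48 mm of its centre along the plate's own x and y)
- hole2 (a point): centre of one of the four 12 mm holes in the cover plate, at its underside (-68, -48 mm of its centre along the plate's own x and y)
- hole3 (a point): centre of one of the four 12 mm holes in the cover plate, at its underside (+68, -48 mm of its centre along the plate's own x and y)
- thread0 (a point): mouth of one of the four 6 mm threaded holes in the corner bosses of the press housing, flush with the rim, 40 mm above the bench (+68, +48 mm from the housing centre along the press's own x and y)
- thread1 (a point): mouth of one of the four 6 mm threaded holes in the corner bosses of the press housing, flush with the rim, 40 mm above the bench (-68, +48 mm from the housing centre along the press's own x and y)
- thread2 (a point): mouth of one of the four 6 mm threaded holes in the corner bosses of the press housing, flush with the rim, 40 mm above the bench (-68, -48 mm from the housing centre along the press's own x and y)
- thread3 (a point): mouth of one of the four 6 mm threaded holes in the corner bosses of the press housing, flush with the rim, 40 mm above the bench (+68, -48 mm from the housing centre along the press's own x and y)
- pail: The green pail, empty, 0.1 to 0.2 kg; origin at the centre of its underside. Open box 76 (x) x 96 (y) x 55 mm high, with an upright bail. At the start it stands inside the open press housing, on a turntable 18 mm above the bench, its axes nearly parallel to the press's.
- plate: The aluminium cover plate, 160 (x) x 120 (y) x 6 mm, 0.25 to 0.42 kg; origin at the centre of its underside. It starts lying flat on the bench. It looks the same after half a turn about z, and either way round is right.
- press: The badge press (fixed); origin on the bench under the centre of its housing. Its x points away from the robot to the column, which begins 127 mm from the origin and is 110 mm high; a black lever grip slants up from it and away, to 225 mm high at x = 270 mm. z is up.
- stand: The blue hook stand (fixed); origin on the bench under the notch. Its x points from the prong tips to the post, whose near face is at x = +85 mm and top 206 mm above the bench; from the notch to the post the prongs rise 8 mm. Foot 12 mm high, x from -60 to +120 mm, 130 mm wide. z is up.
- die_cup: Bystander: steel die cup, 60 mm across, 32 mm high; origin at the underside.
- jar: Bystander: screw jar with a black cap, 52 mm across, 70 mm high; origin at the underside.
- badge0: Bystander: white button badge lying on the bench, 44 mm across, 7 mm high; origin at the underside.
- badge1: Bystander: white button badge lying on the bench, 44 mm across, 7 mm high; origin at the underside.
- badge2: Bystander: white button badge lying on the bench, 44 mm across, 7 mm high; origin at the underside.
There are look-alikes about, which are no part of the job. There is more than one size of the plate; the one meant has the size given above.

How it is judged (in metres and radians):
On the way, in this order (a step that is already met when the one before it is completed fails the run):
1. the pail hangs by its bail on the stand's prongs, let go of (x of pail_bar in the frame of notch between -0.02 and 0.07 m and y of pail_bar in the frame of notch between -0.02 and 0.02 m and z of pail_bar in the frame of notch between -0.003 and 0.018 m and contact force between pail and stand above 0.3 N and contact force between pail and the fingers below 0.05 N and contact force between pail and the arm below 0.05 N and linear speed of pail below 0.05 m/s and angle between pail_bar's own z axis and vertical below 0.35 rad), for 0.3 s.
2. the plate is lifted clear of the bench in the fingers (height (world z) of plate above 0.03 m and contact force between plate and the fingers above 2 N), for 0.2 s.
At the end, for the whole second after the job is handed in: Pail hangs still and upright (20 deg) by its bar on the prongs, released; fingers hold the plate still, level (6 deg), off the press, each hole 4-32 mm above the rim and within 5 mm sideways of a threaded hole (either way round); bystanders within 30 mm of their starts (all of step 1 and ((horizontal distance between hole0 and thread0 below 0.005 m and horizontal distance between hole1 and thread1 below 0.005 m and horizontal distance between hole2 and thread2 below 0.005 m and horizontal distance between hole3 and thread3 below 0.005 m) or (horizontal distance between hole0 and thread2 below 0.005 m and horizontal distance between hole1 and thread3 below 0.005 m and horizontal distance between hole2 and thread0 below 0.005 m and horizontal distance between hole3 and thread1 below 0.005 m)) and z of hole0 in the frame of press_mouth between 0.004 and 0.032 m and z of hole1 in the frame of press_mouth between 0.004 and 0.032 m and z of hole2 in the frame of press_mouth between 0.004 and 0.032 m and z of hole3 in the frame of press_mouth between 0.004 and 0.032 m and contact force between plate and the fingers above 2 N and contact force between plate and press below 0.1 N and linear speed of plate below 0.02 m/s and angle between plate_lug's own z axis and vertical below 0.1 rad and distance of each of die_cup, jar, badge0, badge1, badge2 from where it was at the start of the episode below 0.03 m); the arm keeps its last pose, push and grip.
It fails at once if the plate touches the press (more than 1 N) (contact force between plate and press above 1 N).
It fails at once if a bystander is moved by more than 30 mm (distance of any of die_cup, jar, badge0, badge1, badge2 from where it was at the start of the episode above 0.03 m).
It also fails if it takes over 59 s, if anything falls off the work surface, if the arm or the gripper's body presses on something with over 40 N, if the wrist force passes 120 N, or if a joint passes its speed limit or range.

## Working session

There is one attempt and no reset: what is moved stays moved. The work goes in short steps, Python scripts to look and compute and a tool call to move; the robot and the scene stay as the last step left them, time stands still between calls to the robot, and variables do not carry over. Pictures are saved under pics/ and viewed, and the job is handed in when it is done.

Besides the shell and the picture viewer there is one more tool, called after "Emit:" as a command line: name --argument value ..., lists and objects as JSON in quotes. send_rows: Moves the arm, as the interface text tells. Its arguments: {"type":"object","properties":{"steps":{"type":"array"},"grip_force":{"type":"number"}},"required":["steps"]}

```bash
mkdir -p pics; python3 - <<'E'
from cell import env
import cv2,numpy as np
for n in("scene","top"):
    c=env.read_camera(n); cv2.imwrite(f"pics/{n}0.png",c["pixels"][:,:,::-1]); print(n,[c[k] for k in c if k!="pixels"], c.keys())
o=env.get_obs(); print({k:np.round(v,4).tolist() for k,v in o.items()}); print(env.tcp_to_grasp)
E
```

```text
scene [390.3512676771782, 390.3512676771782, 275.66626097054757, 201.38500487163444, array([ 1.40132306, -0.03921825,  0.73841604]), array([56.58123893,  0.49026935, 92.13082123])] dict_keys(['pixels', 'fx', 'fy', 'cx', 'cy', 'position', 'rotation'])
top [425.3738949334309, 425.3738949334309, 278.59269306742306, 209.5194617136076, array([ 0.40018417, -0.05714639,  1.31949406]), array([  5.30874494,  -1.49000099, -90.81203762])] dict_keys(['pixels', 'fx', 'fy', 'cx', 'cy', 'position', 'rotation'])
{'time_s': 0.1, 'qpos': [67.8987, 18.4348, -4.016, 83.1661, 1.2924, 78.5433, -3.2605], 'joint_velocities': [-0.065, -0.0772, 0.0115, -0.2335, 0.0413, 0.0129, 0.043], 'effort': [0.0006, -49.2572, -0.4052, -31.3399, -0.0641, 0.0396, 0.0], 'tool_pos': [0.2528, -0.5983, 0.2216], 'tool_rot': [179.9972, 0.0992, -67.0897], 'force': [-0.0288, -0.1669, 0.1881], 'wrist_torque': [0.0189, -0.0332, -0.0182], 'grip_width': 0.087}
0.0187
```

View pics/scene0.png

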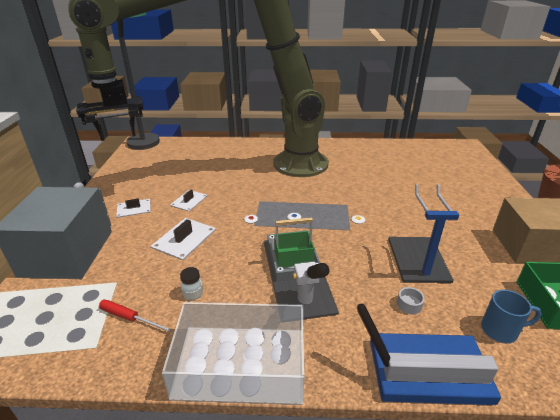

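View pics/top0.png

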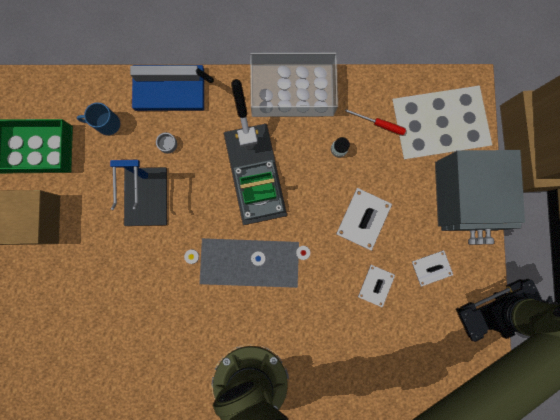

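The scene view shows the press with the green pail at (295,250), the hook stand at (430,240), and three plates at (183,237), (134,207) and (188,200). In the top view the plates are at (364,218), (433,268) and (377,286). The one at (364,218) is clearly the largest, so I'll measure it to confirm.

```bash
cat > h.py <<'E'
import numpy as np,cv2
from scipy.spatial.transform import Rotation as R
from cell import env
def cam(n):
    c=env.read_camera(n); c["R"]=R.from_euler("xyz",c["rotation"],degrees=True).as_matrix(); return c
def ray(c,u,v,z):
    d=c["R"]@np.array([(u-c["cx"])/c["fx"],-(v-c["cy"])/c["fy"],-1]); p=c["position"]
    return p+d*(z-p[2])/d[2]
def proj(c,P):
    q=(np.atleast_2d(P)-c["position"])@c["R"]
    return np.c_[c["cx"]+c["fx"]*q[:,0]/-q[:,2], c["cy"]-c["fy"]*q[:,1]/-q[:,2]]
def crop(c,x0,y0,w,h,s,name,pts=None):
    im=cv2.resize(c["pixels"][y0:y0+h,x0:x0+w,::-1],None,fx=s,fy=s,interpolation=cv2.INTER_CUBIC)
    if pts is not None:
        for u,v in pts: cv2.circle(im,(int((u+.5-x0)*s),int((v+.5-y0)*s)),3,(0,0,255),1)
    cv2.imwrite("pics/"+name,im)
E
python3 - <<'E'
from h import *
c=cam("top"); crop(c,210,110,100,120,5,"press.png"); crop(c,320,170,140,140,4,"plates.png"); crop(c,90,140,120,100,6,"stand.png")
E
```

```text
(no output)
```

View pics/press.png

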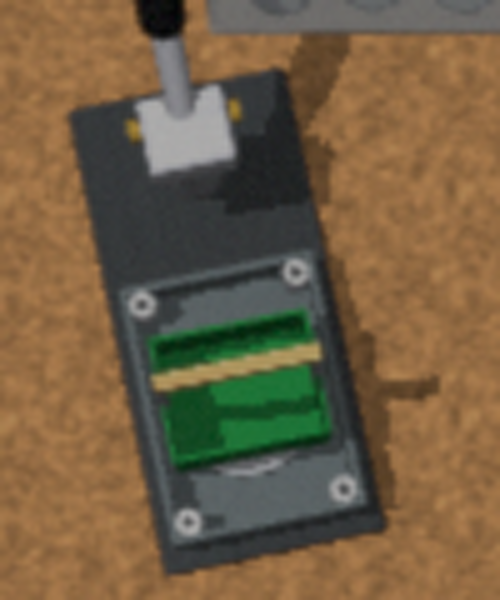

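View pics/plates.png

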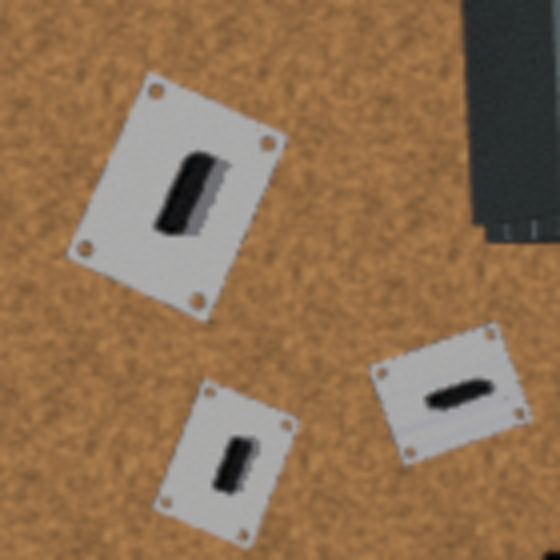

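View pics/stand.png

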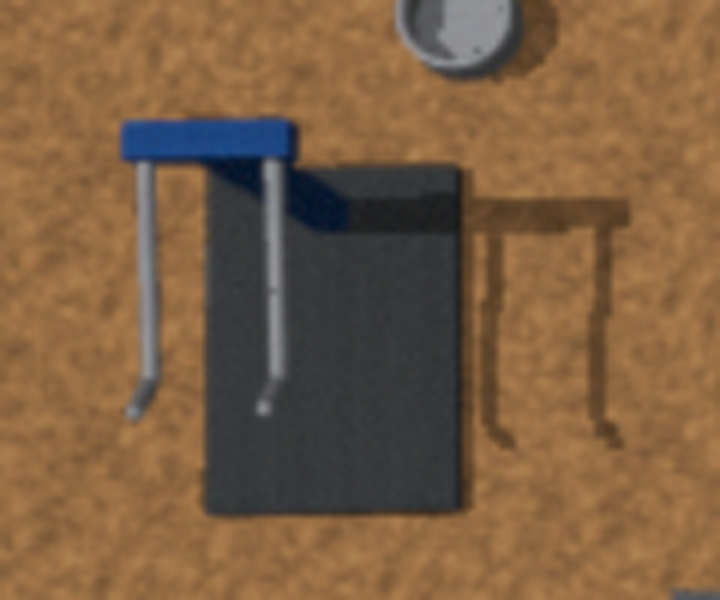

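The press crop shows the threads at crop pixels (142,305), (295,272), (344,489) and (188,522), and the bail bar running from (153,383) to (322,351). The plates crop shows the big plate's holes at (156,91), (268,143), (197,301) and (85,249). The stand crop shows the foot and the prongs, with the tips pointing down the image (towards the robot).

```bash
python3 - <<'E'
from h import *
c=cam("top"); 
def pts(L,s,x0,y0,z): return np.array([ray(c,x0+u/s-.5+.0,y0+v/s-.5,z) for u,v in L])
def fit(model,P):
    m=np.array(model);mc=m.mean(0);pc=P[:,:2].mean(0)
    a=m-mc;b=P[:,:2]-pc
    th=np.arctan2((a[:,0]*b[:,1]-a[:,1]*b[:,0]).sum(),(a*b).sum())
    Rm=np.array([[np.cos(th),-np.sin(th)],[np.sin(th),np.cos(th)]])
    t=pc-Rm@mc; res=b-a@Rm.T
    return t.round(4),np.degrees(th).round(2),(res*1000).round(1).tolist()
T=pts([(142,305),(295,272),(344,489),(188,522)],5,210,110,.04)
m=[(68,48),(68,-48),(-68,-48),(-68,48)]; m=[(a/1e3,b/1e3) for a,b in m]
print("press",fit(m,T))
H=pts([(156,91),(268,143),(197,301),(85,249)],4,320,170,.006)
print("plate",fit(m,H))
for n,L in(("s1",[(210,392),(286,425),(243,536),(166,503)]),("s2",[(381,372),(490,334),(519,413),(410,453)])):
    print(n,np.linalg.norm(np.diff(pts(L,4,320,170,.006),axis=0),axis=1).round(4))
print("plate sides",np.linalg.norm(np.diff(H,axis=0),axis=1).round(4))
B=pts([(153,383),(322,351)],5,210,110,.141)
print("bar",B.round(4),B.mean(0).round(4),np.linalg.norm(B[1]-B[0]).round(4), np.degrees(np.arctan2(*(B[0]-B[1])[[1,0]]))-90)
F=pts([(206,165),(460,165),(462,514),(205,514)],6,90,140,.012)
f=[(.12,.065),(.12,-.065),(-.06,-.065),(-.06,.065)]
print("stand",fit(f,F))
P=pts([(145,165),(271,165),(150,370),(277,372)],6,90,140,.196);print("prongs",P.round(4))
t=pts([(133,412),(264,408)],6,90,140,.212);print("tips",t.round(4))
s=cam("scene")
crop(s,240,190,110,110,6,"s_press.png"); crop(s,380,170,90,120,5,"s_stand.png"); crop(s,140,205,90,60,8,"s_plate.png")
E
```

```text
press (array([ 0.5825, -0.0304]), np.float64(11.64), [[-0.2, -0.4], [-0.0, 0.4], [-0.2, -0.2], [0.3, 0.1]])
plate (array([ 0.4909, -0.3575]), np.float64(-25.88), [[0.1, 0.0], [0.1, -0.3], [0.2, 0.3], [-0.3, -0.1]])
s1 [0.0636 0.091  0.0639]
s2 [0.091  0.0641 0.0912]
plate sides [0.0963 0.1362 0.0953]
bar [[ 0.5762  0.0172  0.141 ]
 [ 0.5933 -0.0774  0.141 ]] [ 0.5847 -0.0301  0.141 ] 0.0961 10.261170229847224
stand (array([0.5381, 0.3166]), np.float64(0.39), [[1.1, 0.7], [-1.0, 0.9], [-1.3, -0.7], [1.3, -1.0]])
prongs [[0.6225 0.3479 0.196 ]
 [0.622  0.2927 0.196 ]
 [0.5313 0.3438 0.196 ]
 [0.5298 0.2886 0.196 ]]
tips [[0.5113 0.345  0.212 ]
 [0.5124 0.2889 0.212 ]]
```

View pics/s_press.png

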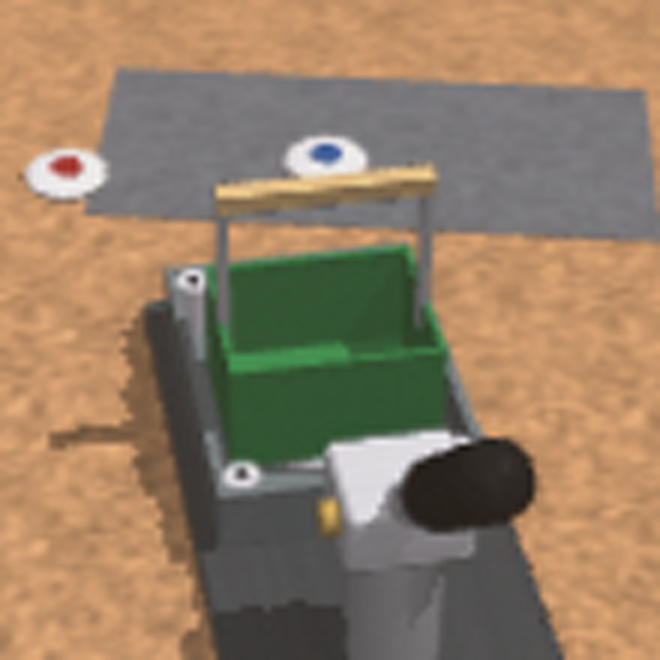

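View pics/s_stand.png

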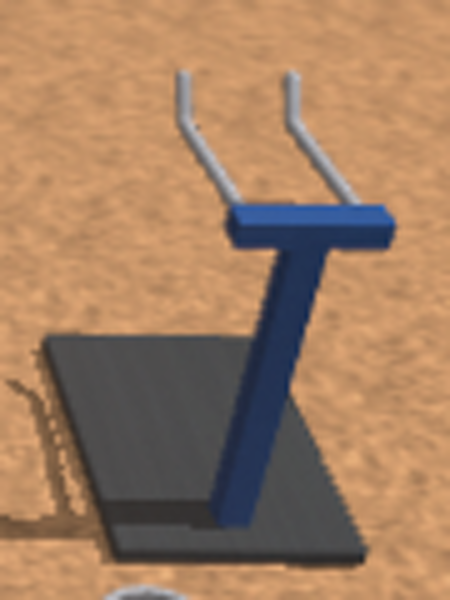

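View pics/s_plate.png

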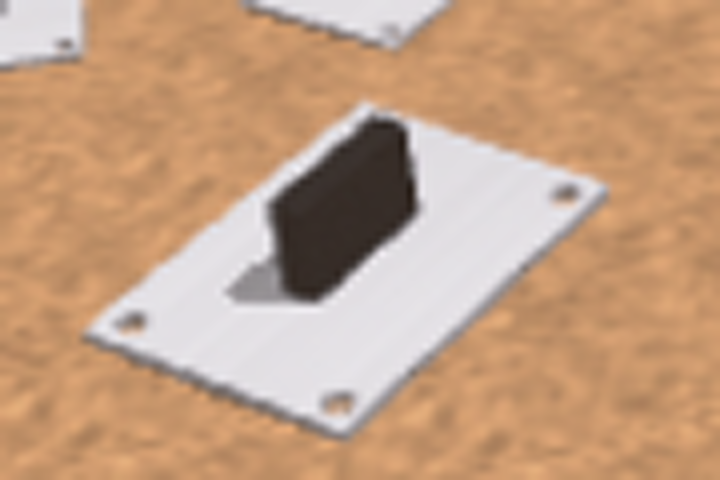

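```bash
python3 - <<'E'
from h import *
s=cam("scene")
def tf(o,yaw,L): 
    r=R.from_euler("z",yaw,degrees=True).as_matrix(); return np.array(o)+np.array(L)@r.T
P=tf((.5825,-.0304,0),11.64,[(x,y,.04) for x in(-.068,.068) for y in(-.048,.048)])
B=tf((.5847,-.0301,.138),10.3,[(0,-.048,0),(0,.048,0)])
S=tf((.5381,.3166,0),.5,[(-.06,-.065,.012),(-.06,.065,.012),(.12,.065,.012),(.12,-.065,.012),(-.03,.028,.212),(-.03,-.028,.212),(.085,.028,.202),(.085,-.028,.202)])
H=tf((.4909,-.3575,0),-25.88,[(x,y,.006) for x in(-.068,.068) for y in(-.048,.048)]+[(.032,.0,.05),(-.032,0,.05)])
crop(s,240,190,110,110,5,"c1.png",np.r_[proj(s,P),proj(s,B)]); crop(s,380,170,90,120,5,"c2.png",proj(s,S)); crop(s,140,205,90,60,8,"c3.png",proj(s,H))
a=[cv2.imread(f"pics/c{i}.png") for i in(1,2,3)]
h=600;w=800
M=np.zeros((600,800,3),np.uint8)
M[:550,:440]=a[0][:,:440]; M[:600,440:800]=np.pad(a[1][:, :360],((0,0),(0,0),(0,0)))
cv2.imwrite("pics/m.png",M)
E
```

```text
(no output)
```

View pics/m.png

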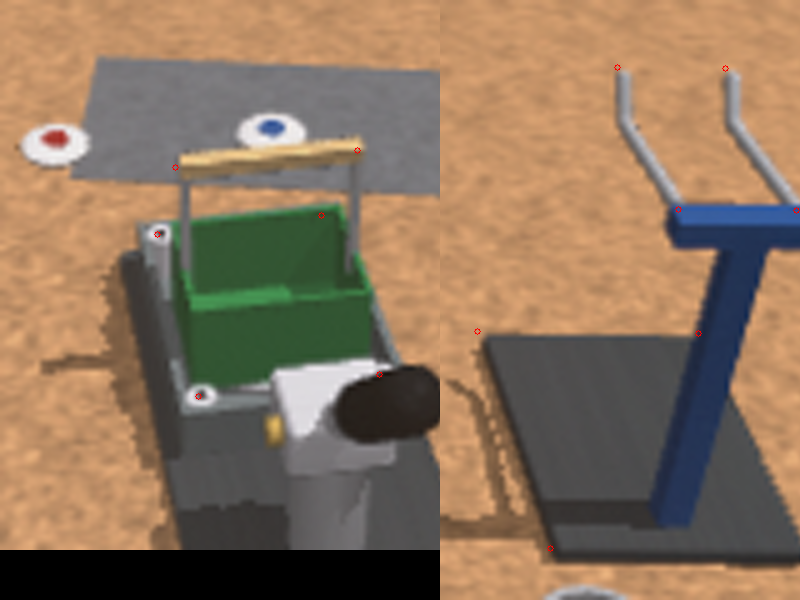

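View pics/c3.png

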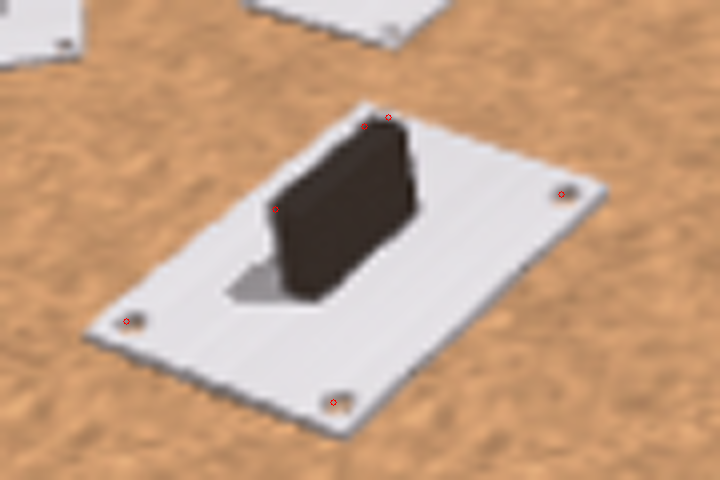

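The top-view fits hold to sub-millimetre residuals, and their projections into the scene view agree within about 1–2 mm. The candidate plates are (364,218), whose hole spacing measures 136 x 96 mm (the 160x120 plate), and (433,268) and (377,286), both 91 x 64 mm and therefore look-alikes. The plate meant is (364,218), as the enlarged crop confirms. Now I'll plan the approach to the pail.

```bash
cat > plan.py <<'E'
import sys,numpy as np
from h import *
o=env.get_obs(); p=np.array(o["tool_pos"]); Rm=R.from_euler("xyz",o["tool_rot"],degrees=True)
def go(x,y,z,yaw):
    T=R.from_euler("xyz",[180,0,yaw],degrees=True)
    d=Rm.inv().apply(np.array([x,y,z])-p); r=(Rm.inv()*T).as_rotvec()
    print("shift",d.round(4),"turn",r.round(4),"rows",(np.linalg.norm(d)/.0417).round(1),(np.degrees(np.linalg.norm(r))/7.16).round(1))
print(p.round(4),np.round(o["tool_rot"],2),"w",round(float(o["grip_width"]),4),"t",o["time_s"],"F",np.round(o["force"],2),"q7",o["qpos"][6])
a=[float(v) for v in sys.argv[1:]]
for i in range(0,len(a),4): go(*a[i:i+4])
E
python3 plan.py .585 -.03 .223 10.3
```

```text
[ 0.2529 -0.5986  0.2222] [ 1.800e+02  4.000e-02 -6.709e+01] w 0.087 t 0.3 F [-0.39 -0.22  0.53] q7 -3.2608089883366222
shift [-0.3945 -0.5272 -0.0006] turn [-4.0000e-04  6.0000e-04 -1.3508e+00] rows 15.8 10.8
```

Emit:
send_rows --steps '[[[-0.02, -0.0265, 0], [0, 0, -0.08], 0.087], [[-0.045, -0.06, 0], [0, 0, -0.18], 0.087], [[-0.068, -0.091, 0], [0, 0, -0.28], 0.087], [[-0.091, -0.122, 0], [0, 0, -0.38], 0.087], [[-0.115, -0.153, 0], [0, 0, -0.48], 0.087]]'

```text
time_s: 0.72
tool_pos: [0.3498, -0.4317, 0.2226]
tool_rot: [180.0, -0.0, -39.3]
force: [1.1, 0.9, 0.2]
grip_width: 0.087
```

```bash
python3 plan.py .585 -.03 .223 10.3
```

```text
[ 0.3498 -0.4317  0.2226] [ 1.7998e+02 -2.0000e-02 -3.9320e+01] w 0.087 t 0.7167 F [1.12 0.89 0.16] q7 7.478456191900461
shift [-0.0726 -0.4598 -0.0006] turn [ 4.000e-04 -2.000e-04 -8.661e-01] rows 11.2 6.9
```

Emit:
send_rows --steps '[[[-0.006, -0.037, 0], [0, 0, -0.08], 0.087], [[-0.012, -0.075, 0], [0, 0, -0.17], 0.087], [[-0.018, -0.113, 0], [0, 0, -0.26], 0.087], [[-0.024, -0.151, 0], [0, 0, -0.35], 0.087], [[-0.03, -0.188, 0], [0, 0, -0.44], 0.087]]'

```text
time_s: 1.13
tool_pos: [0.4466, -0.2674, 0.2228]
tool_rot: [180.0, -0.0, -14.1]
force: [0.9, -0.1, 0.1]
grip_width: 0.087
```

```bash
python3 plan.py .585 -.03 .223 10.3
```

```text
[ 0.4466 -0.2674  0.2228] [ 1.7997e+02 -3.0000e-02 -1.4120e+01] w 0.087 t 1.1333 F [ 0.85 -0.06  0.07] q7 12.669804493020061
shift [ 0.0764 -0.264  -0.0003] turn [ 0.0006 -0.0005 -0.4262] rows 6.6 3.4
```

Emit:
send_rows --steps '[[[0.011, -0.037, 0], [0, 0, -0.08], 0.087], [[0.022, -0.075, 0], [0, 0, -0.16], 0.087], [[0.033, -0.113, 0], [0, 0, -0.23], 0.087], [[0.043, -0.15, 0], [0, 0, -0.3], 0.087], [[0.053, -0.183, 0], [0, 0, -0.36], 0.087]]'

```text
time_s: 1.55
tool_pos: [0.5434, -0.1025, 0.2229]
tool_rot: [180.0, -0.0, 6.5]
force: [0.9, -1.1, 0.3]
grip_width: 0.0868
```

```bash
python3 plan.py .585 -.03 .223 10.3
```

```text
[ 0.5434 -0.1025  0.2229] [ 1.7999e+02 -4.0000e-02  6.5100e+00] w 0.0868 t 1.55 F [ 0.86 -1.09  0.26] q7 10.545783290194107
shift [ 0.0495 -0.0673 -0.0001] turn [ 0.0002 -0.0008 -0.0661] rows 2.0 0.5
```

Emit:
send_rows --steps '[[[0.018, -0.025, 0], [0, 0, -0.03], 0.087], [[0.034, -0.047, 0], [0, 0, -0.05], 0.087], [[0.045, -0.06, 0], [0, 0, -0.06], 0.087], [[0.049, -0.066, 0], [0, 0, -0.06], 0.087], [[0.049, -0.066, 0], [0, 0, -0.06], 0.087]]'

```text
time_s: 1.97
tool_pos: [0.5845, -0.0322, 0.2224]
tool_rot: [-179.9, -0.0, 9.9]
force: [-0.2, 0.8, -0.2]
grip_width: 0.0869
```

```bash
python3 plan.py .585 -.03 .121 10.3; python3 - <<'E'
from h import *
c=cam("top");s=cam("scene")
crop(c,210,110,100,120,5,"p1.png");crop(s,240,170,110,110,5,"p2.png")
a=cv2.imread("pics/p1.png")[:300*2,:500];b=cv2.imread("pics/p2.png");M=np.zeros((600,1050,3),np.uint8);M[:600,:500]=a;M[:550,500:]=b;cv2.imwrite("pics/p.png",cv2.resize(M,(800,457)))
E
```

```text
[ 0.5845 -0.0322  0.2224] [-179.94   -0.      9.85] w 0.0869 t 1.9667 F [-0.21  0.83 -0.21] q7 4.197183493908482
shift [ 0.0009 -0.002   0.1014] turn [-0.001  -0.     -0.0078] rows 2.4 0.1
```

View pics/p.png

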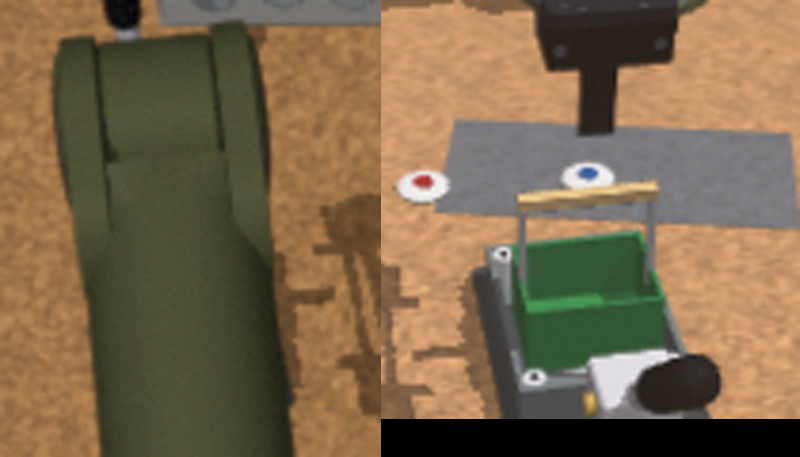

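The scene view shows the fingers centred over the bar, with the finger at (597,100) and the bar spanning (520–655,195). I'll descend.

Emit:
send_rows --steps '[[[0.001, -0.001, 0.03], [0, 0, -0.008], 0.087], [[0.001, -0.002, 0.06], [0, 0, -0.008], 0.087], [[0.001, -0.002, 0.085], [0, 0, -0.008], 0.087], [[0.001, -0.002, 0.1], [0, 0, -0.008], 0.087], [[0.001, -0.002, 0.102], [0, 0, -0.008], 0.087]]'

```text
time_s: 2.48
tool_pos: [0.5817, -0.0348, 0.117]
tool_rot: [-180.0, 0.4, 10.0]
force: [0.0, -0.3, 0.8]
grip_width: 0.0872
```

Emit:
send_rows --steps '[[[0, 0, 0], [0, 0, 0], 0.04], [[0, 0, 0], [0, 0, 0], 0.02], [[0, 0, 0], [0, 0, 0], 0.0], [[0, 0, 0], [0, 0, 0], 0.0], [[0, 0, 0], [0, 0, 0], 0.0]]' --grip_force 25

```text
time_s: 2.9
tool_pos: [0.5855, -0.0323, 0.1217]
tool_rot: [179.9, -0.1, 10.1]
force: [0.3, -0.1, 0.5]
grip_width: 0.0618
```

Emit:
send_rows --steps '[[[0, 0, 0], [0, 0, 0], 0], [[0, 0, 0], [0, 0, 0], 0], [[0, 0, 0], [0, 0, 0], 0.0], [[0, 0, 0], [0, 0, 0], 0.0], [[0, 0, 0], [0, 0, 0], 0.0]]'

```text
time_s: 3.32
tool_pos: [0.5848, -0.0321, 0.1205]
tool_rot: [180.0, 0.0, 10.1]
force: [0.3, -0.8, 0.2]
grip_width: 0.0284
```

```bash
python3 plan.py .585 -.03 .223 10.3; python3 - <<'E'
from h import *
s=cam("scene");crop(s,240,150,110,110,5,"p3.png")
E
```

```text
[ 0.5848 -0.0321  0.1205] [1.800e+02 1.000e-02 1.015e+01] w 0.0284 t 3.3167 F [ 0.27 -0.83  0.15] q7 2.0290291857903977
shift [ 0.0006 -0.002  -0.1025] turn [ 0.0001  0.0001 -0.0027] rows 2.5 0.0
```

View pics/p3.png

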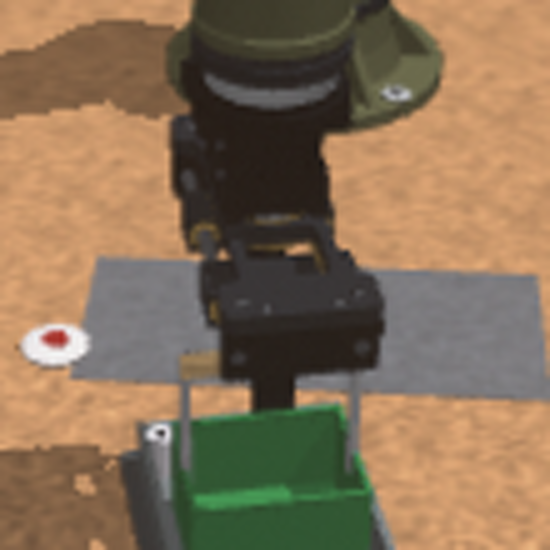

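Emit:
send_rows --steps '[[[0, 0, 0], [0, 0, 0], 0], [[0, 0, 0], [0, 0, 0], 0], [[0, 0, 0], [0, 0, 0], 0.0], [[0, 0, 0], [0, 0, 0], 0.0], [[0, 0, 0], [0, 0, 0], 0.0]]'

```text
time_s: 3.78
tool_pos: [0.5847, -0.0321, 0.1204]
tool_rot: [180.0, 0.0, 10.1]
force: [0.4, 0.6, -0.7]
grip_width: 0.0095
```

Emit:
send_rows --steps '[[[0, 0, -0.003], [0, 0, 0], 0], [[0, 0, -0.008], [0, 0, 0], 0], [[0, 0, -0.016], [0, 0, 0], 0.0], [[0, 0, -0.027], [0, 0, 0], 0.0], [[0, 0, -0.04], [0, 0, 0], 0.0]]'

```text
time_s: 4.2
tool_pos: [0.5846, -0.0321, 0.1615]
tool_rot: [-180.0, 0.0, 10.1]
force: [-0.0, 0.3, -1.3]
grip_width: 0.0097
```

```bash
python3 plan.py .585 -.03 .223 10.3; python3 - <<'E'
from h import *
s=cam("scene");crop(s,240,130,110,130,4,"p4.png")
E
```

```text
[ 0.5846 -0.0321  0.1615] [-1.800e+02  3.000e-02  1.015e+01] w 0.0097 t 4.2 F [-0.04  0.31 -1.29] q7 3.141379742998914
shift [ 0.0008 -0.002  -0.0615] turn [-0.0001  0.0005 -0.0027] rows 1.5 0.0
```

View pics/p4.png

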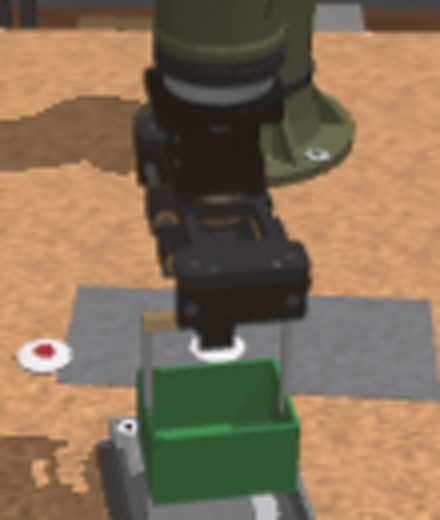

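The pail is lifted and held: the pail is at (220,430) in the crop, clear of the press, with 9.7 mm between the fingers.

Emit:
send_rows --steps '[[[0, 0, -0.015], [0, 0, 0], 0], [[0, 0, -0.03], [0, 0, 0], 0], [[-0.005, -0.005, -0.045], [0, 0, 0.01], 0.0], [[-0.015, -0.015, -0.053], [0, 0, 0.02], 0.0], [[-0.025, -0.035, -0.055], [0, 0, 0.03], 0.0]]'

```text
time_s: 4.67
tool_pos: [0.5551, -0.004, 0.2182]
tool_rot: [179.9, -0.2, 8.1]
force: [1.3, 0.7, -2.2]
grip_width: 0.0095
```

```bash
python3 plan.py .43 .3145 .217 0.5
```

```text
[ 0.5551 -0.004   0.2182] [179.88  -0.21   8.15] w 0.0095 t 4.6667 F [ 1.27  0.73 -2.22] q7 1.0560622008894853
shift [-7.87e-02 -3.33e-01  3.00e-04] turn [ 0.0018 -0.0038  0.1335] rows 8.2 1.1
```

Emit:
send_rows --steps '[[[-0.006, -0.024, 0], [0, 0, 0.01], 0], [[-0.012, -0.05, 0], [0, 0, 0.03], 0], [[-0.019, -0.08, 0], [0, 0, 0.05], 0.0], [[-0.026, -0.11, 0], [0, 0, 0.06], 0.0], [[-0.033, -0.14, 0], [0, 0, 0.07], 0.0]]'

```text
time_s: 5.08
tool_pos: [0.4999, 0.1332, 0.2166]
tool_rot: [180.0, -0.1, 4.4]
force: [-0.1, 0.9, -0.9]
grip_width: 0.0096
```

```bash
python3 plan.py .43 .3145 .217 0.5
```

```text
[0.4999 0.1332 0.2166] [ 1.7996e+02 -8.0000e-02  4.3600e+00] w 0.0096 t 5.0833 F [-0.07  0.92 -0.92] q7 -16.20208650758594
shift [-0.056  -0.1861 -0.0006] turn [ 0.0006 -0.0014  0.0673] rows 4.7 0.5
```

Emit:
send_rows --steps '[[[-0.009, -0.03, 0], [0, 0, 0.01], 0], [[-0.018, -0.06, 0], [0, 0, 0.03], 0], [[-0.026, -0.088, 0], [0, 0, 0.05], 0.0], [[-0.034, -0.114, 0], [0, 0, 0.06], 0.0], [[-0.042, -0.138, 0], [0, 0, 0.067], 0.0]]'

```text
time_s: 5.5
tool_pos: [0.4471, 0.2681, 0.2166]
tool_rot: [180.0, -0.1, 0.6]
force: [0.6, 0.5, -1.9]
grip_width: 0.0097
```

Emit:
send_rows --steps '[[[-0.006, -0.02, 0], [0, 0, 0], 0], [[-0.01, -0.034, 0], [0, 0, 0], 0], [[-0.013, -0.043, 0], [0, 0, 0], 0.0], [[-0.014, -0.047, 0], [0, 0, 0], 0.0], [[-0.014, -0.048, 0], [0, 0, 0], 0.0]]'

```text
time_s: 5.92
tool_pos: [0.4336, 0.3143, 0.2159]
tool_rot: [180.0, -0.0, 0.6]
force: [-0.1, -0.8, -2.5]
grip_width: 0.0095
```

```bash
python3 plan.py .43 .3145 .217 0.5 .544 .3145 .217 .5; python3 - <<'E'
from h import *
s=cam("scene");crop(s,370,100,130,190,3,"p5.png");c=cam("top");crop(c,80,130,130,150,4,"p6.png")
a=cv2.imread("pics/p5.png");b=cv2.imread("pics/p6.png");M=np.zeros((600,800,3),np.uint8);M[:570,:390]=a[:,:390];M[:600,390:]=b[:,:410];cv2.imwrite("pics/p7.png",M)
E
```

```text
[0.4336 0.3143 0.2159] [ 1.7999e+02 -2.0000e-02  6.3000e-01] w 0.0095 t 5.9167 F [-0.07 -0.76 -2.5 ] q7 -43.951834995851954
shift [-0.0035 -0.0002 -0.0011] turn [ 0.0002 -0.0004  0.0023] rows 0.1 0.0
shift [ 0.1104  0.001  -0.0011] turn [ 0.0002 -0.0004  0.0023] rows 2.6 0.0
```

View pics/p7.png

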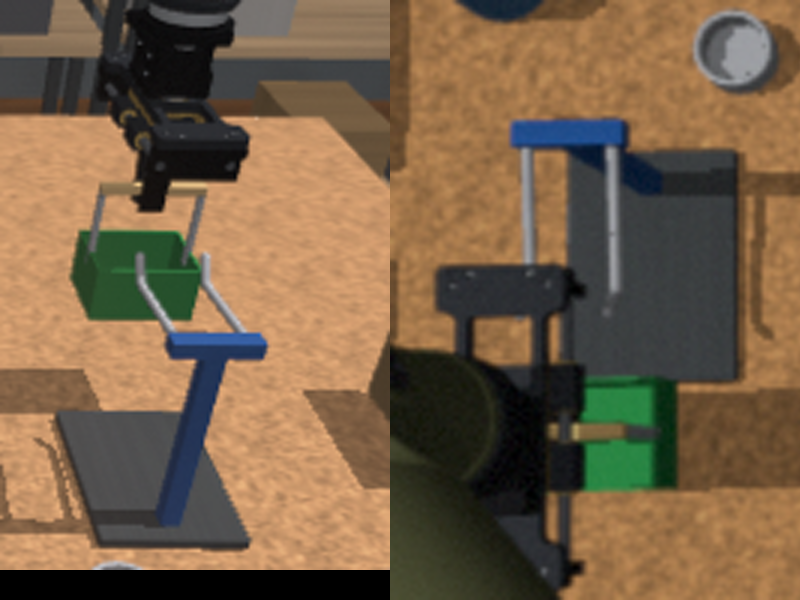

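```bash
python3 - <<'E'
from h import *
c=cam("top");s=cam("scene");print(ray(c,80+268/4-.5,130+432/4-.5,.236))
for u in(100,207): print(ray(s,370+u/3-.5,100+188/3-.5,.234))
for u,v in((139,257),(205,257)): print("tip",ray(s,370+u/3-.5,100+v/3-.5,.212))
E
```

```text
[0.43351285 0.24762532 0.236     ]
[0.43328347 0.27057928 0.234     ]
[0.4312498  0.36796112 0.234     ]
tip [0.51896492 0.28782929 0.212     ]
tip [0.51766095 0.34458177 0.212     ]
```

The scene view puts the bar centre at y=0.319 and the prong centre at y=0.316, with the bar above the tips. I'll advance with a small y correction.

Emit:
send_rows --steps '[[[0.02, 0.001, 0], [0, 0, 0], 0], [[0.045, 0.003, 0], [0, 0, 0], 0], [[0.072, 0.003, 0], [0, 0, 0], 0.0], [[0.095, 0.003, 0], [0, 0, 0], 0.0], [[0.108, 0.003, 0], [0, 0, 0], 0.0]]'

```text
time_s: 6.53
tool_pos: [0.5456, 0.3092, 0.2147]
tool_rot: [179.9, -0.0, 0.3]
force: [-1.1, -1.3, -1.9]
grip_width: 0.0098
```

Emit:
send_rows --steps '[[[0.002, 0, 0], [0, 0, 0], 0], [[0.002, 0, 0.004], [0, 0, 0], 0], [[0.002, 0, 0.01], [0, 0, 0], 0.0], [[0.002, 0, 0.016], [0, 0, 0], 0.0], [[0.002, 0, 0.02], [0, 0, 0], 0.0]]'

```text
time_s: 6.95
tool_pos: [0.5426, 0.3118, 0.1946]
tool_rot: [179.9, 0.0, 0.6]
force: [-0.2, -0.2, -3.0]
grip_width: 0.0094
```

```bash
python3 plan.py .544 .3125 .185 0.5 ; python3 - <<'E'
from h import *
s=cam("scene");crop(s,370,100,130,190,3,"p8.png")
E
```

```text
[0.5426 0.3118 0.1946] [1.7993e+02 5.0000e-02 6.4000e-01] w 0.0094 t 6.95 F [-0.22 -0.22 -2.95] q7 -43.955247635927904
shift [ 0.0014 -0.0007  0.0096] turn [0.0013 0.0009 0.0024] rows 0.2 0.0
```

View pics/p8.png

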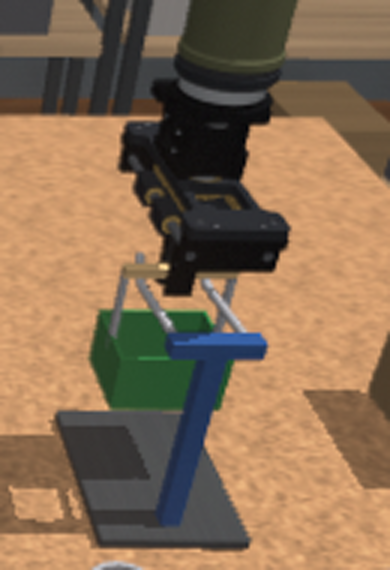

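Both prongs pass inside the bail window, with the bar at (125–235,272) behind the tips. I'll lower it onto the prongs.

Emit:
send_rows --steps '[[[0, 0, 0.003], [0, 0, 0], 0], [[0, 0, 0.006], [0, 0, 0], 0], [[0, 0, 0.009], [0, 0, 0], 0.0], [[0, 0, 0.011], [0, 0, 0], 0.0], [[0, 0, 0.011], [0, 0, 0], 0.0]]'

```text
time_s: 7.42
tool_pos: [0.5437, 0.3117, 0.184]
tool_rot: [180.0, 0.0, 0.6]
force: [-0.4, -0.0, -1.2]
grip_width: 0.0097
```

Emit:
send_rows --steps '[[[0, 0, 0.001], [0, 0, 0], 0], [[0, 0, 0.001], [0, 0, 0], 0], [[0, 0, 0.002], [0, 0, 0], 0.0], [[0, 0, 0.002], [0, 0, 0], 0.0], [[0, 0, 0.002], [0, 0, 0], 0.0]]'

```text
time_s: 7.83
tool_pos: [0.544, 0.3119, 0.1825]
tool_rot: [180.0, -0.0, 0.6]
force: [0.2, -0.7, -0.6]
grip_width: 0.0098
```

Emit:
send_rows --steps '[[[0, 0, 0.0005], [0, 0, 0], 0], [[0, 0, 0.001], [0, 0, 0], 0], [[0, 0, 0.001], [0, 0, 0], 0.0], [[0, 0, 0.001], [0, 0, 0], 0.014], [[0, 0, 0.001], [0, 0, 0], 0.02]]'

```text
time_s: 8.25
tool_pos: [0.5441, 0.3121, 0.1817]
tool_rot: [-180.0, -0.0, 0.6]
force: [-0.7, -0.1, 0.4]
grip_width: 0.015
```

Emit:
send_rows --steps '[[[0, 0, 0], [0, 0, 0], 0.03], [[0, 0, 0], [0, 0, 0], 0.04], [[0, 0, 0], [0, 0, 0], 0.05], [[0, 0, 0], [0, 0, 0], 0.05], [[0, 0, 0], [0, 0, 0], 0.05]]'

```text
time_s: 8.67
tool_pos: [0.5439, 0.3119, 0.1815]
tool_rot: [180.0, 0.0, 0.6]
force: [-0.9, 0.3, -0.6]
grip_width: 0.0449
```

```bash
python3 plan.py .544 .3125 .27 0.5 ; python3 - <<'E'
from h import *
s=cam("scene");crop(s,370,100,130,190,3,"p9.png")
E
```

```text
[0.5439 0.3119 0.1815] [180.     0.     0.57] w 0.0449 t 8.6667 F [-0.88  0.31 -0.55] q7 -44.26987080508227
shift [ 0.0001 -0.0006 -0.0885] turn [0.0001 0.     0.0013] rows 2.1 0.0
```

View pics/p9.png

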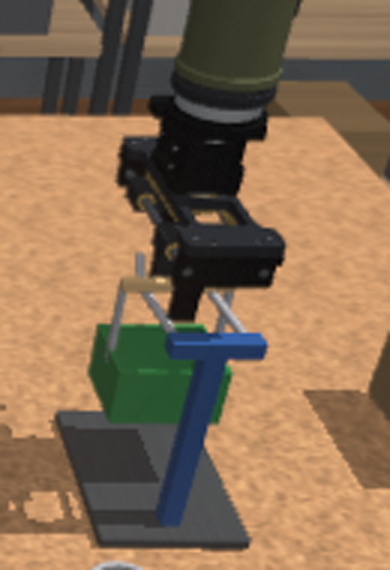

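The pail now rests on the prongs and the fingers are open. I'll back straight up.

Emit:
send_rows --steps '[[[0, 0, -0.005], [0, 0, 0], 0.05], [[0, 0, -0.015], [0, 0, 0], 0.05], [[0, 0, -0.03], [0, 0, 0], 0.05], [[0, 0, -0.055], [0, 0, 0], 0.05], [[0, 0, -0.085], [0, 0, 0], 0.05]]'

```text
time_s: 9.13
tool_pos: [0.5433, 0.3114, 0.2669]
tool_rot: [179.9, 0.1, 0.6]
force: [0.3, 0.7, 0.8]
grip_width: 0.0501
```

```bash
python3 plan.py .43 .1 .27 -60 ; python3 - <<'E'
from h import *
s=cam("scene");crop(s,370,140,130,150,4,"p10.png")
E
```

```text
[0.5433 0.3114 0.2669] [1.7994e+02 1.2000e-01 5.8000e-01] w 0.0501 t 9.1333 F [0.29 0.74 0.77] q7 -42.61504852438322
shift [-0.1154  0.2102 -0.0026] turn [0.002  0.0013 1.0574] rows 5.8 8.5
```

View pics/p10.png

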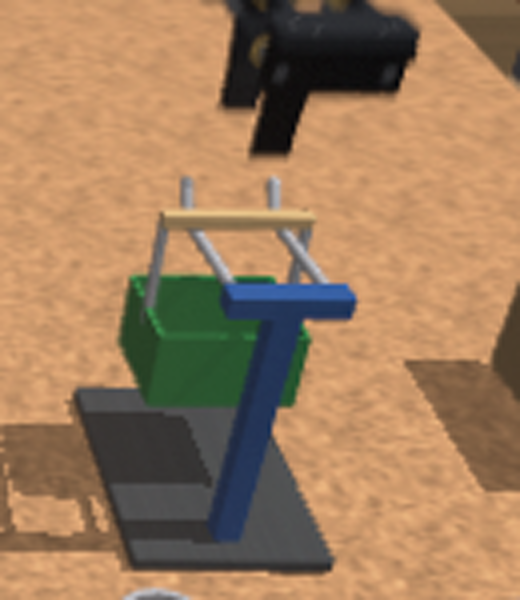

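The pail hangs level on both prongs with nothing touching it; the bar spans (162–312,220). Next is the plate.

Emit:
send_rows --steps '[[[-0.005, 0.02, 0], [0, 0, 0.05], 0.06], [[-0.012, 0.05, 0], [0, 0, 0.16], 0.087], [[-0.019, 0.085, 0], [0, 0, 0.27], 0.087], [[-0.026, 0.12, 0], [0, 0, 0.38], 0.087], [[-0.032, 0.155, 0], [0, 0, 0.5], 0.087]]'

```text
time_s: 9.6
tool_pos: [0.513, 0.1557, 0.2675]
tool_rot: [-179.9, -0.1, -28.3]
force: [1.6, -0.2, 0.4]
grip_width: 0.0755
```

```bash
python3 plan.py .491 -.3575 .25 -115.9
```

```text
[0.513  0.1557 0.2675] [-1.7995e+02 -7.0000e-02 -2.8330e+01] w 0.0755 t 9.6 F [ 1.56 -0.16  0.35] q7 -51.2682764362676
shift [0.2241 0.4623 0.0174] turn [-1.7000e-03 -3.0000e-04  1.5285e+00] rows 12.3 12.2
```

Emit:
send_rows --steps '[[[0.015, 0.031, 0], [0, 0, 0.11], 0.087], [[0.031, 0.064, 0], [0, 0, 0.22], 0.087], [[0.047, 0.097, 0], [0, 0, 0.33], 0.087], [[0.063, 0.13, 0], [0, 0, 0.44], 0.087], [[0.079, 0.163, 0], [0, 0, 0.55], 0.087]]'

```text
time_s: 10.02
tool_pos: [0.5064, -0.0258, 0.2679]
tool_rot: [-179.9, -0.1, -59.9]
force: [0.4, 0.1, -0.1]
grip_width: 0.087
```

```bash
python3 plan.py .491 -.3575 .25 -115.9
```

```text
[ 0.5064 -0.0258  0.2679] [-1.7991e+02 -1.1000e-01 -5.9860e+01] w 0.087 t 10.0167 F [ 0.39  0.11 -0.06] q7 -60.22486513180217
shift [0.2791 0.1799 0.0182] turn [-0.0023 -0.001   0.978 ] rows 8.0 7.8
```

Emit:
send_rows --steps '[[[0.03, 0.019, 0.0], [0, 0, 0.11], 0.087], [[0.061, 0.039, 0], [0, 0, 0.22], 0.087], [[0.092, 0.059, 0], [0, 0, 0.33], 0.087], [[0.123, 0.079, 0], [0, 0, 0.44], 0.087], [[0.154, 0.099, 0], [0, 0, 0.54], 0.087]]'

```text
time_s: 10.43
tool_pos: [0.4991, -0.2089, 0.2679]
tool_rot: [-179.9, -0.1, -90.8]
force: [1.4, 0.0, 0.1]
grip_width: 0.0868
```

```bash
python3 plan.py .491 -.3575 .25 -115.9
```

```text
[ 0.4991 -0.2089  0.2679] [-1.7989e+02 -7.0000e-02 -9.0810e+01] w 0.0868 t 10.4333 F [1.43 0.04 0.08] q7 -72.47832919721648
shift [0.1487 0.0061 0.018 ] turn [-0.0021 -0.0007  0.438 ] rows 3.6 3.5
```

Emit:
send_rows --steps '[[[0.033, 0.002, 0.01], [0, 0, 0.1], 0.087], [[0.066, 0.003, 0.03], [0, 0, 0.2], 0.087], [[0.098, 0.005, 0.06], [0, 0, 0.3], 0.087], [[0.128, 0.006, 0.09], [0, 0, 0.38], 0.087], [[0.146, 0.006, 0.115], [0, 0, 0.435], 0.087]]'

```text
time_s: 10.85
tool_pos: [0.491, -0.357, 0.1512]
tool_rot: [-179.9, -0.1, -115.8]
force: [-0.4, -1.0, -0.6]
grip_width: 0.0868
```

Emit:
send_rows --steps '[[[0, 0, 0.01], [0, 0, 0.0], 0.087], [[0, 0, 0.015], [0, 0, 0.0], 0.087], [[0, 0, 0.015], [0, 0, 0.0], 0.087], [[0, 0, 0.015], [0, 0, 0], 0.087], [[0, 0, 0.015], [0, 0, 0], 0.087]]'

```text
time_s: 11.27
tool_pos: [0.4936, -0.3523, 0.1389]
tool_rot: [-179.8, -0.0, -115.3]
force: [0.4, 0.4, 0.3]
grip_width: 0.0871
```

```bash
python3 plan.py .4909 -.3575 .012 -115.9;  python3 - <<'E'
from h import *
s=cam("scene");crop(s,110,150,130,120,5,"p11.png")
s=cam("top");crop(s,320,170,140,140,4,"p12.png")
E
```

```text
[ 0.4936 -0.3523  0.1389] [-1.7980e+02 -1.0000e-02 -1.1529e+02] w 0.0871 t 11.2667 F [0.39 0.44 0.28] q7 -85.81607814142987
shift [0.0058 0.0006 0.1269] turn [-0.0035 -0.0002  0.0107] rows 3.0 0.1
```

View pics/p11.png

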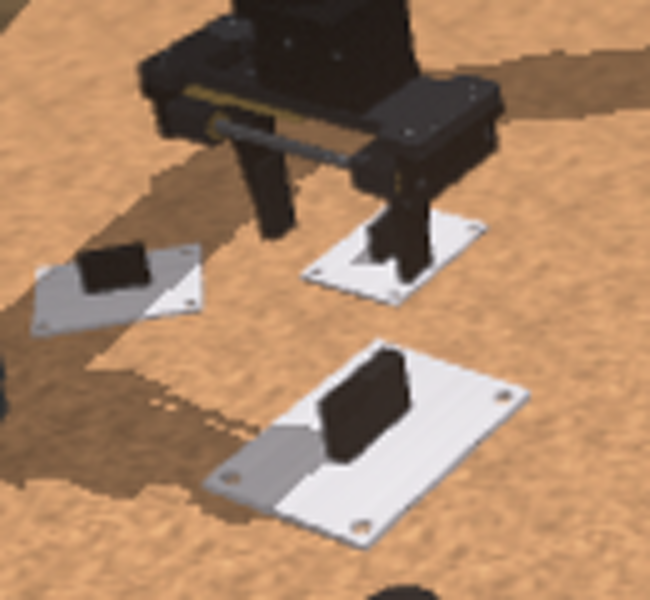

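View pics/p12.png

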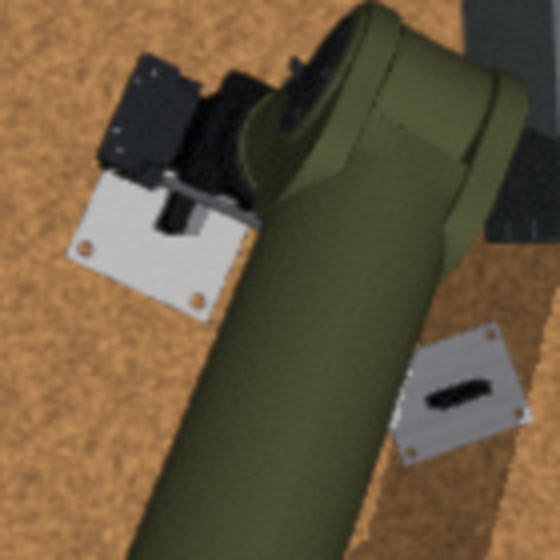

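The plates are unmoved. In the scene crop the fingers straddle the line of the big plate's lug, which stands at (365,405). I'll descend.

Emit:
send_rows --steps '[[[0.002, 0, 0.02], [0, 0, 0.005], 0.087], [[0.004, 0.001, 0.045], [0, 0, 0.01], 0.087], [[0.005, 0.001, 0.065], [0, 0, 0.01], 0.087], [[0.005, 0.001, 0.08], [0, 0, 0.01], 0.087], [[0.005, 0.001, 0.085], [0, 0, 0.01], 0.087]]'

```text
time_s: 11.78
tool_pos: [0.4876, -0.3563, 0.0498]
tool_rot: [179.8, 0.0, -116.0]
force: [-1.5, -0.4, 0.2]
grip_width: 0.0872
```

Emit:
send_rows --steps '[[[0, 0, 0.005], [0, 0, 0.0], 0.087], [[0, 0, 0.01], [0, 0, 0.0], 0.087], [[0, 0, 0.015], [0, 0, 0.0], 0.087], [[0, 0, 0.015], [0, 0, 0], 0.087], [[0, 0, 0.015], [0, 0, 0], 0.087]]'

```text
time_s: 12.2
tool_pos: [0.4889, -0.3575, 0.037]
tool_rot: [-180.0, -0.0, -116.0]
force: [0.1, -0.9, -0.0]
grip_width: 0.0868
```

```bash
python3 plan.py .4909 -.3575 .0125 -115.9
```

```text
[ 0.4889 -0.3575  0.037 ] [-1.7997e+02 -1.0000e-02 -1.1601e+02] w 0.0868 t 12.2 F [ 0.07 -0.94 -0.01] q7 -87.23746533743167
shift [-0.0008 -0.0018  0.0245] turn [-0.0006 -0.0002 -0.002 ] rows 0.6 0.0
```

Emit:
send_rows --steps '[[[0, -0.001, 0.006], [0, 0, -0.002], 0.087], [[-0.001, -0.002, 0.012], [0, 0, -0.002], 0.087], [[-0.001, -0.002, 0.018], [0, 0, -0.002], 0.087], [[-0.001, -0.002, 0.023], [0, 0, -0.002], 0.08], [[-0.001, -0.002, 0.0245], [0, 0, -0.002], 0.07]]'

```text
time_s: 12.62
tool_pos: [0.4902, -0.3568, 0.0106]
tool_rot: [179.9, 0.0, -115.9]
force: [-1.4, -0.6, 0.2]
grip_width: 0.0798
```

Emit:
send_rows --steps '[[[0, 0, 0], [0, 0, 0], 0.05], [[0, 0, 0], [0, 0, 0], 0.04], [[0, 0, 0], [0, 0, 0], 0.035], [[0, 0, 0], [0, 0, 0], 0.03], [[0, 0, 0], [0, 0, 0], 0.025]]' --grip_force 40

```text
time_s: 13.03
tool_pos: [0.4911, -0.3575, 0.0124]
tool_rot: [-180.0, -0.0, -115.9]
force: [-0.7, 0.4, 1.5]
grip_width: 0.0485
```

```bash
python3 plan.py .4909 -.3575 .0125 -115.9;  python3 - <<'E'
from h import *
s=cam("scene");crop(s,110,150,130,120,5,"p13.png")
E
```

```text
[ 0.4911 -0.3575  0.0124] [-1.7996e+02 -1.0000e-02 -1.1591e+02] w 0.0485 t 13.0333 F [-0.67  0.39  1.46] q7 -87.68165694449065
shift [ 0.0001  0.0002 -0.0001] turn [-0.0006 -0.0002 -0.0002] rows 0.0 0.0
```

View pics/p13.png

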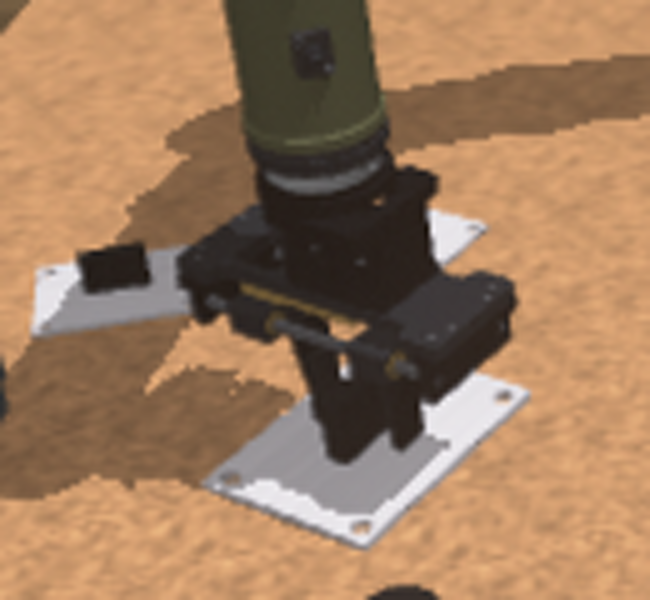

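The fingers straddle the lug at (365,420). I'll close.

Emit:
send_rows --steps '[[[0, 0, 0], [0, 0, 0], 0.02], [[0, 0, 0], [0, 0, 0], 0.01], [[0, 0, 0], [0, 0, 0], 0.005], [[0, 0, 0], [0, 0, 0], 0.0], [[0, 0, 0], [0, 0, 0], 0.0]]'

```text
time_s: 13.5
tool_pos: [0.4909, -0.3574, 0.0121]
tool_rot: [-180.0, -0.0, -115.9]
force: [-0.8, -0.1, -0.6]
grip_width: 0.0156
```

Emit:
send_rows --steps '[[[0, 0, 0], [0, 0, 0], 0.0], [[0, 0, 0], [0, 0, 0], 0.0], [[0, 0, 0], [0, 0, 0], 0.0], [[0, 0, 0], [0, 0, 0], 0.0], [[0, 0, 0], [0, 0, 0], 0.0]]' --grip_force 50

```text
time_s: 13.92
tool_pos: [0.4909, -0.3574, 0.0121]
tool_rot: [-180.0, -0.0, -115.9]
force: [0.2, 0.4, -0.4]
grip_width: 0.0155
```

```bash
python3 plan.py .4909 -.3575 .15 -115.9
```

```text
[ 0.4909 -0.3574  0.0121] [-1.8000e+02 -1.0000e-02 -1.1591e+02] w 0.0155 t 13.9167 F [ 0.17  0.44 -0.36] q7 -87.68180136306323
shift [ 1.000e-04 -1.000e-04 -1.379e-01] turn [-0.     -0.0002 -0.0001] rows 3.3 0.0
```

Emit:
send_rows --steps '[[[0, 0, -0.005], [0, 0, 0], 0.0], [[0, 0, -0.018], [0, 0, 0], 0.0], [[0, 0, -0.04], [0, 0, 0], 0.0], [[0, 0, -0.07], [0, 0, 0], 0.0], [[0, 0, -0.1], [0, 0, 0], 0.0]]'

```text
time_s: 14.33
tool_pos: [0.4902, -0.3566, 0.113]
tool_rot: [179.9, 0.0, -115.9]
force: [1.2, -0.7, -2.9]
grip_width: 0.0157
```

Emit:
send_rows --steps '[[[0, 0, -0.025], [0, 0, 0], 0.0], [[0, 0, -0.042], [0, 0, 0], 0.0], [[0, 0, -0.048], [0, 0, 0], 0.0], [[0, 0, -0.05], [0, 0, 0], 0.0], [[0, 0, -0.05], [0, 0, 0], 0.0]]'

```text
time_s: 14.75
tool_pos: [0.4907, -0.3571, 0.1619]
tool_rot: [180.0, -0.0, -115.9]
force: [0.4, 0.1, -3.1]
grip_width: 0.016
```

```bash
python3 plan.py .5825 -.0304 .162 -78.36;  python3 - <<'E'
from h import *
s=cam("scene");crop(s,90,100,150,150,4,"p14.png")
E
```

```text
[ 0.4907 -0.3571  0.1619] [ 179.98   -0.   -115.9 ] w 0.016 t 14.75 F [ 0.36  0.15 -3.13] q7 -85.65201518205618
shift [-3.34e-01  6.01e-02 -1.00e-04] turn [ 4.000e-04  1.000e-04 -6.552e-01] rows 8.1 5.2
```

View pics/p14.png

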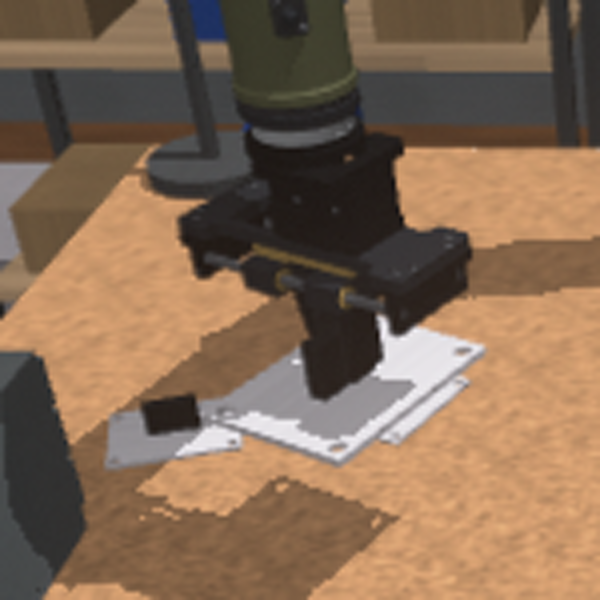

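The plate hangs level from the fingers, with holes visible at (335,445) and (462,350). I'll travel to above the press.

Emit:
send_rows --steps '[[[-0.015, 0.003, 0], [0, 0, -0.03], 0.0], [[-0.04, 0.007, 0], [0, 0, -0.08], 0.0], [[-0.068, 0.012, 0], [0, 0, -0.14], 0.0], [[-0.097, 0.017, 0], [0, 0, -0.2], 0.0], [[-0.126, 0.022, 0], [0, 0, -0.26], 0.0]]'

```text
time_s: 15.22
tool_pos: [0.5269, -0.2289, 0.1614]
tool_rot: [179.9, 0.1, -100.5]
force: [0.5, -0.1, -2.6]
grip_width: 0.016
```

```bash
python3 plan.py .5825 -.0304 .162 -78.36
```

```text
[ 0.5269 -0.2289  0.1614] [ 1.7994e+02  1.0000e-01 -1.0048e+02] w 0.016 t 15.2167 F [ 0.51 -0.09 -2.57] q7 -83.40773237679082
shift [-2.053e-01 -1.850e-02 -2.000e-04] turn [ 0.0007  0.002  -0.3861] rows 4.9 3.1
```

Emit:
send_rows --steps '[[[-0.028, -0.002, 0], [0, 0, -0.06], 0.0], [[-0.056, -0.005, 0], [0, 0, -0.12], 0.0], [[-0.084, -0.008, 0], [0, 0, -0.18], 0.0], [[-0.11, -0.01, 0], [0, 0, -0.23], 0.0], [[-0.135, -0.012, 0], [0, 0, -0.28], 0.0]]'

```text
time_s: 15.63
tool_pos: [0.5636, -0.0979, 0.1617]
tool_rot: [180.0, 0.1, -84.4]
force: [0.4, -0.5, -2.5]
grip_width: 0.0154
```

```bash
python3 plan.py .5825 -.0304 .162 -78.36
```

```text
[ 0.5636 -0.0979  0.1617] [ 1.7996e+02  9.0000e-02 -8.4370e+01] w 0.0154 t 15.6333 F [ 0.39 -0.5  -2.46] q7 -82.16477258849727
shift [-0.0653 -0.0254 -0.0003] turn [ 0.0006  0.0017 -0.1049] rows 1.7 0.8
```

Emit:
send_rows --steps '[[[-0.02, -0.008, 0], [0, 0, -0.035], 0.0], [[-0.038, -0.015, 0], [0, 0, -0.065], 0.0], [[-0.053, -0.021, 0], [0, 0, -0.09], 0.0], [[-0.062, -0.024, 0], [0, 0, -0.102], 0.0], [[-0.065, -0.0255, 0], [0, 0, -0.105], 0.0]]'

```text
time_s: 16.05
tool_pos: [0.5837, -0.0346, 0.162]
tool_rot: [180.0, 0.0, -78.7]
force: [0.6, 0.3, -3.7]
grip_width: 0.0154
```

Emit:
send_rows --steps '[[[0, 0, 0.008], [0, 0, 0], 0.0], [[0, 0, 0.02], [0, 0, 0], 0.0], [[0, 0, 0.033], [0, 0, 0], 0.0], [[0, 0, 0.04], [0, 0, 0], 0.0], [[0, 0, 0.042], [0, 0, 0], 0.0]]'

```text
time_s: 16.47
tool_pos: [0.5814, -0.0385, 0.117]
tool_rot: [179.7, 0.1, -79.1]
force: [-0.2, -0.3, -3.0]
grip_width: 0.0159
```

Emit:
send_rows --steps '[[[0, 0, 0.005], [0, 0, 0], 0.0], [[0, 0, 0.01], [0, 0, 0], 0.0], [[0, 0, 0.01], [0, 0, 0], 0.0], [[0, 0, 0.01], [0, 0, 0], 0.0], [[0, 0, 0.01], [0, 0, 0], 0.0]]'

```text
time_s: 16.88
tool_pos: [0.5838, -0.0371, 0.1105]
tool_rot: [-180.0, -0.0, -78.9]
force: [-0.7, -0.5, -2.9]
grip_width: 0.0157
```

```bash
python3 plan.py .5825 -.0304 .08 -78.36;  python3 - <<'E'
from h import *
s=cam("scene");crop(s,230,170,130,120,5,"p15.png")
c=cam("top");crop(c,200,120,130,120,5,"p16.png")
E
```

```text
[ 0.5838 -0.0371  0.1105] [-1.7996e+02 -2.0000e-02 -7.8950e+01] w 0.0157 t 16.8833 F [-0.67 -0.47 -2.88] q7 -85.29352266057796
shift [-0.0069  0.      0.0305] turn [-0.0007 -0.0003 -0.0102] rows 0.7 0.1
```

View pics/p15.png

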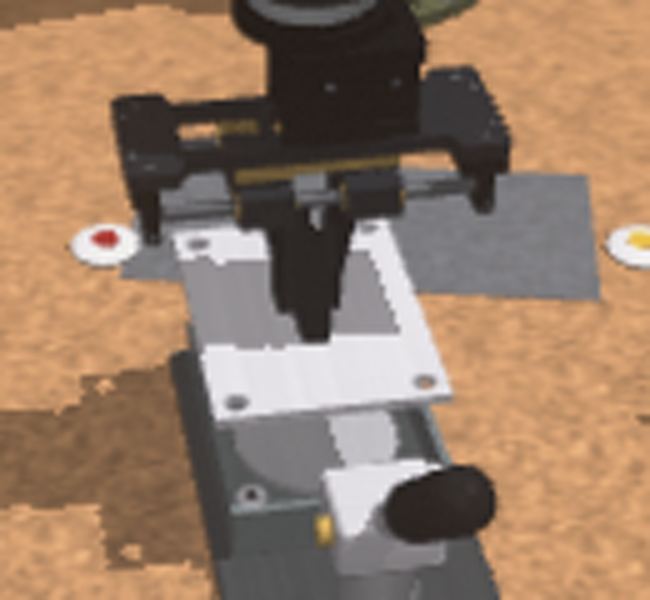

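View pics/p16.png

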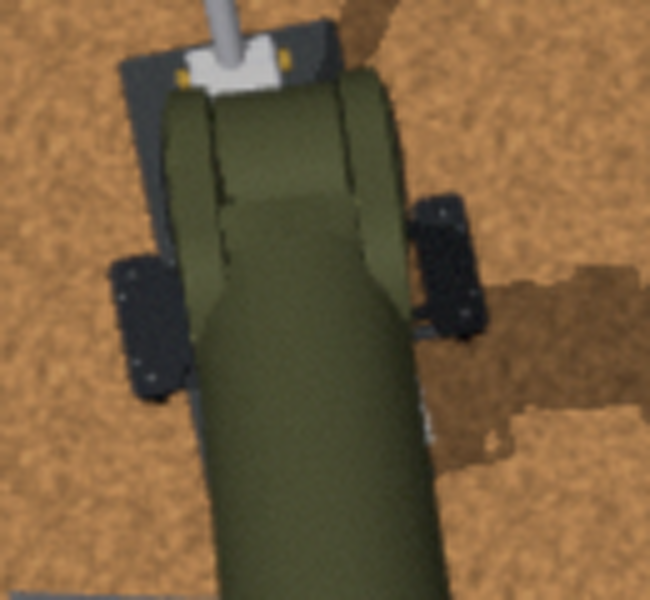

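The plate is above the press, with holes in the crop at (200,243), (368,227), (237,402) and (425,381). The top view is blocked by the arm, so the final alignment has to come from the scene view. I'll correct sideways and come down partway.

Emit:
send_rows --steps '[[[-0.002, 0, 0.003], [0, 0, -0.005], 0.0], [[-0.005, 0, 0.01], [0, 0, -0.01], 0.0], [[-0.007, 0, 0.018], [0, 0, -0.01], 0.0], [[-0.007, 0, 0.024], [0, 0, -0.01], 0.0], [[-0.007, 0, 0.026], [0, 0, -0.01], 0.0]]'

```text
time_s: 17.4
tool_pos: [0.5808, -0.03, 0.0821]
tool_rot: [179.8, 0.0, -78.3]
force: [0.6, 0.3, -2.9]
grip_width: 0.0158
```

Emit:
send_rows --steps '[[[0, 0, 0], [0, 0, 0], 0.0], [[0, 0, 0], [0, 0, 0], 0.0], [[0, 0, 0], [0, 0, 0], 0.0], [[0, 0, 0], [0, 0, 0], 0.0], [[0, 0, 0], [0, 0, 0], 0.0]]'

```text
time_s: 17.82
tool_pos: [0.5824, -0.0304, 0.0844]
tool_rot: [-180.0, -0.0, -78.4]
force: [0.5, 0.3, -3.3]
grip_width: 0.0156
```

```bash
python3 plan.py .5825 -.0304 .068 -78.36;  python3 - <<'E'
from h import *
s=cam("scene");crop(s,255,195,80,85,7,"p17.png")
E
```

```text
[ 0.5824 -0.0304  0.0844] [-1.7996e+02 -2.0000e-02 -7.8390e+01] w 0.0156 t 17.8167 F [ 0.53  0.3  -3.31] q7 -86.14585156564738
shift [ 0.     -0.0001  0.0164] turn [-0.0007 -0.0003 -0.0005] rows 0.4 0.0
```

View pics/p17.png

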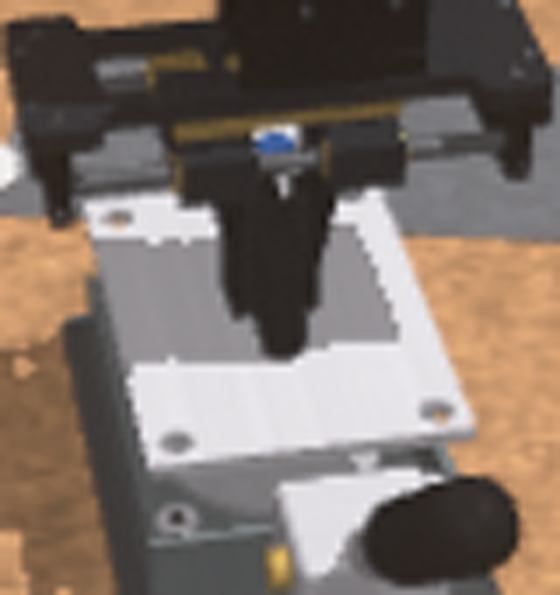

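```bash
python3 - <<'E'
from h import *
s=cam("scene")
def g(L,s_,x0,y0,z): return np.array([ray(s,x0+u/s_-.5,y0+v/s_-.5,z) for u,v in L])
H=g([(119,217),(177,441),(437,411)],7,255,195,.0783); T=g([(191,280),(241,473)],6,240,190,.04); T2=g([(177,517)],7,255,195,.04)
print(H.round(4)); print("T",T.round(4),T2.round(4))
r=R.from_euler("z",11.64,degrees=True).as_matrix()
print("thr top",(np.array([(-.068,-.048,.04),(.068,-.048,.04),(.068,.048,.04)])@r.T+np.array([.5825,-.0304,0])).round(4))
E
```

```text
[[ 0.5249 -0.0892  0.0783]
 [ 0.6582 -0.0621  0.0783]
 [ 0.6393  0.0322  0.0783]]
T [[ 0.5248 -0.0902  0.04  ]
 [ 0.6567 -0.0626  0.04  ]] [[ 0.6568 -0.0623  0.04  ]]
thr top [[ 0.5256 -0.0911  0.04  ]
 [ 0.6588 -0.0637  0.04  ]
 [ 0.6394  0.0303  0.04  ]]
```

In the same camera, holes and threads agree within about 1.5 mm. I'll lower slowly to the hover height.

Emit:
send_rows --steps '[[[0, 0, 0.003], [0, 0, 0], 0.0], [[0, 0, 0.006], [0, 0, 0], 0.0], [[0, 0, 0.01], [0, 0, 0], 0.0], [[0, 0, 0.013], [0, 0, 0], 0.0], [[0, 0, 0.015], [0, 0, 0], 0.0]]'

```text
time_s: 18.33
tool_pos: [0.5817, -0.0303, 0.0682]
tool_rot: [179.9, 0.0, -78.4]
force: [-0.3, 0.5, -2.8]
grip_width: 0.0156
```

Emit:
send_rows --steps '[[[0, 0, 0.001], [0, 0, 0], 0.0], [[0, 0, 0.001], [0, 0, 0], 0.0], [[0, 0, 0.001], [0, 0, 0], 0.0], [[0, 0, 0.001], [0, 0, 0], 0.0], [[0, 0, 0.001], [0, 0, 0], 0.0]]'

```text
time_s: 18.75
tool_pos: [0.5823, -0.0303, 0.0683]
tool_rot: [-180.0, -0.0, -78.4]
force: [-0.4, 0.2, -3.0]
grip_width: 0.0156
```

Emit:
send_rows --steps '[[[0, 0, 0], [0, 0, 0], 0.0], [[0, 0, 0], [0, 0, 0], 0.0], [[0, 0, 0], [0, 0, 0], 0.0], [[0, 0, 0], [0, 0, 0], 0.0], [[0, 0, 0], [0, 0, 0], 0.0]]'

```text
time_s: 19.17
tool_pos: [0.5821, -0.0303, 0.068]
tool_rot: [180.0, -0.0, -78.4]
force: [-0.2, 0.4, -2.9]
grip_width: 0.0156
```

```bash
python3 plan.py .5825 -.0304 .068 -78.36;  python3 - <<'E'
from h import *
s=cam("scene");crop(s,255,195,80,85,7,"p18.png");crop(s,380,170,90,120,5,"p19.png"); cv2.imwrite("pics/sfin.png",s["pixels"][:,:,::-1])
E
```

```text
[ 0.5821 -0.0303  0.068 ] [180.    -0.   -78.38] w 0.0156 t 19.1667 F [-0.16  0.36 -2.86] q7 -86.62901531550753
shift [ 0.0002 -0.0004  0.    ] turn [ 0.     -0.0001 -0.0003] rows 0.0 0.0
```

View pics/p18.png

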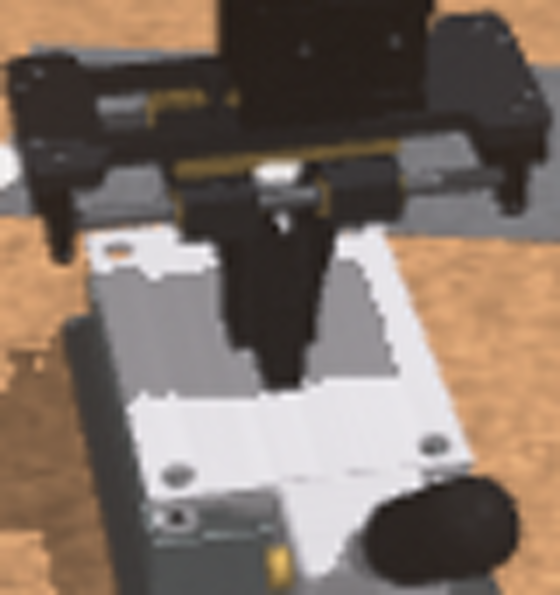

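View pics/p19.png

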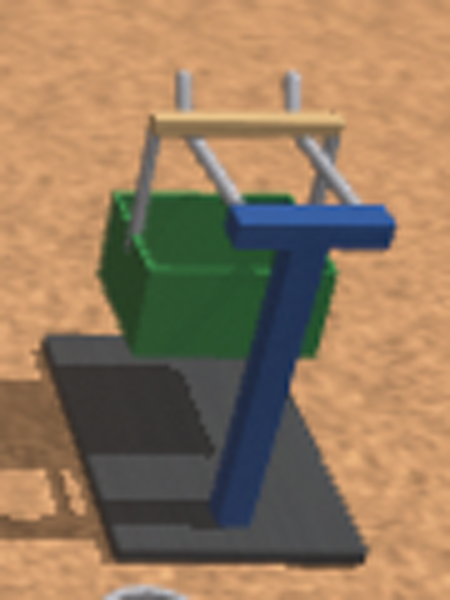

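View pics/sfin.png

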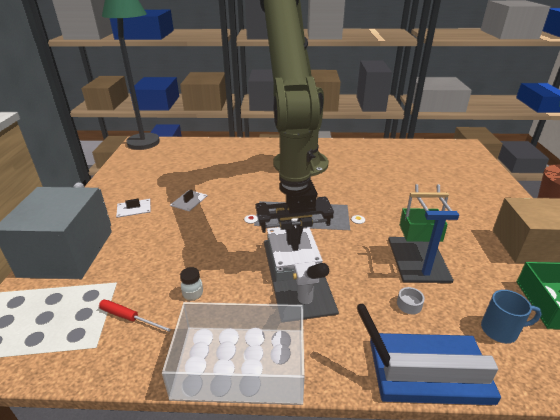

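Now I'll do numeric checks at the final pose: hole positions at upper-face height 0.062 m, and the bail bar.

```bash
python3 - <<'E'
from h import *
s=cam("scene")
def g(L,s_,x0,y0,z): return np.array([ray(s,x0+u/s_-.5,y0+v/s_-.5,z) for u,v in L])
print("H",g([(119,249),(178,475),(435,444)],7,255,195,.0619).round(4)); print("T",g([(177,517)],7,255,195,.04).round(4))
b=g([(152,124),(343,124)],5,380,170,.200); print("bar",b.round(4),b.mean(0).round(4))
E
```

```text
H [[ 0.5246 -0.0894  0.0619]
 [ 0.6582 -0.0618  0.0619]
 [ 0.6388  0.0323  0.0619]]
T [[ 0.6568 -0.0623  0.04  ]]
bar [[0.5448 0.2684 0.2   ]
 [0.5425 0.3655 0.2   ]] [0.5437 0.3169 0.2   ]
```

```bash
python3 -c "
from cell import env
print(env.sign_off())"
```

```text
the job is handed in; nothing more can be done
None
```

The pail is hanging on both prongs of the hook stand, released. The arm is holding the cover plate steady about 16 mm above the press rim. I handed the job in at about 19 s on the robot's clock; no verdict is reported.

- **Pail:** the bail bar is about 6 mm past the notch towards the post, on centre to within 1 mm, and upright. The fingers are nowhere near it.
- **Plate:** I took the large one, with hole spacing measured at 136 x 96 mm. The two look-alikes measured 91 x 64 mm. The tool is vertical to within 0.1°, and the plate looked level in the last picture. The wrist reads a steady pull of about 3 N, and I saw no sign of the plate touching the press.
- **Hole alignment:** at the final height I could compare one hole with its thread directly, and they agree within about 1.5 mm. The other two visible holes agree with the threads' earlier readings to within about 2 mm. The fourth hole and the top view were hidden by the arm. The scene and top cameras disagree with each other by 1–2 mm, as their calibration allows.
- **Bystanders:** those visible in the last picture look where they started. One badge was hidden behind the gripper, and I did not measure the bystanders' positions.

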